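# Tea ball tray to the open teapot

## Robot

A 6-joint arm with a two-finger parallel gripper is mounted at the origin on the work surface. World frame = base frame: x ahead of the robot, y to its left, z up, the work surface at z = 0. Lengths are in m, angles in rad, forces in N, time in s.
With the tool pointing down it reaches from about 0.375 to 0.9 m from the base axis. Payload 3.1 kg.
Tool frame: the origin (TCP) lies between the finger pads; the fingertips stand robot.finger_overhang ahead of it and the grasp point (between the pads) lies 3 mm ahead of it (robot.finger_overhang is the distance from the TCP to the fingertips, in m); z points along the fingers, y is the line along which they close (so a half turn about z gives the same grasp; the last joint's range is limited). The gripper opens to 87 mm and grips with 3 to 60 N. Pads are 19 mm wide; open, the fingers measure 117 mm over their backs; the gripper's body (75 mm by 190 mm) begins 51 mm behind the grasp point.
Start: joints at [0.943, 0.527, 1.433, -0, 1.181, -0.178], TCP at [0.272, 0.563, 0.21] pointing down, gripper open.
Joint ranges: [-3.08, 3.08], [-0.75, 2.2], [0.22, 2.44], [-1.43, 4.57], [0, 2.65], [-2.85, 2.85]. Speed limits (rad/s): [2.79, 2.79, 3.14, 3.14, 3.14, 3.14].

## Interface

Orientations are given as a unit quaternion [x, y, z, w].
In Python, from rig import get_obs, vision, hand_in, nets, robot gives the robot as it stands.
- The arm moves only by the tool apply_moves, never from a script. Its argument "series" is a list of rows, each an object with "offset": the shift along the world's x, y, z in cm, a list of three; "rot": the turn, a rotation vector about the world's x, y, z in degrees, a list of three. A call has 1 to 20 rows; each row is the pose to reach, as a shift and turn from the pose commanded when the call began; what a row does not reach only later rows make up. A row lasts 1/10 s, in which the tool goes at most 50 mm and 8.59 degrees, less where a joint would pass 70% of its speed; a pose out of reach is approached as far as the arm can. A call with a gripper value outside its range is refused whole. "hand" is the opening, from 0 (shut) to 1 (fully open), set as the call begins (left out, the last holds). The fingers move at their own pace and stop on an object; "newtons" is the grip in N (left out, the last holds). Time passes only in rows, so rows that repeat a pose let the fingers close. It gives the time, the measured TCP pose, the force, the opening and the grip force at its end, in the units of the state.
- get_obs(): the state, without advancing time (a new reading comes with each control period).
- vision.camera(name): name is "side" or "top" or "wrist"; returns the picture (400x640x3 uint8, red, green, blue); there is no depth.
- vision.calibration(name): a dict with "K" (3x3 intrinsics, pixels), "R" (3x3) and "t" (3): a world point X has camera coordinates R X + t. Camera axes: x right, y down, z forward; pixel columns grow to the right and rows downward; lengths in m; the calibration is good to about 2 mm. A picture is of the moment at which its call begins: read the wrist's pose just before it. calibration takes no time and is no camera call; for the wrist camera it gives the pose at the moment of the call.
- hand_in(): hands the job in; it is judged then, once.
Trained networks look in the newest picture that a camera, given by its name, has taken for a name from the list of things; names that differ only in an ending like _2 or _b are one class to them, and where a whole thing is asked for, a point or a joint stands for the part that bears it (a point fixed in the world has none). Each returns a list of dicts, best first, with "conf" (0 to 1); they miss things now and then, are a little off and sometimes report something else, mostly with a low value. They report only what shows in the picture. A call takes as long as a camera call.
- nets.search_frame(camera, query): "centre" ([x, y, z] in m, in world coordinates, good to about 4 mm: the middle of the surface that is visible of it).
- nets.spot_point(camera, query): "centre" ([x, y, z] in m, in world coordinates, good to about 4 mm: a listed point, or the origin of a listed thing).
The state is a dict: "time": time; "q": joint angles; "joint_velocities": joint speeds; "joint_torque": joint torques, N m; "position": TCP position; "tool_rot": TCP orientation; "ft_force": force on the tool from outside, world axes, zero at the start; "moment": the same for the moment, N m; "grip_width": finger opening in m; "grip_force": force on a finger pad.
Only numpy, scipy, OpenCV 4.12 (cv2) and the standard library are available. Lean on these libraries where they do the work, as an engineer would, in place of code of your own. Each camera call takes 0.05 s, during which the arm holds its last target. There are 200 camera calls.

## Task

First press the teapot's thumb tab down so that its lid flips up and stands wide open; then take the small blue tray by its upright grip, and carry it level with the loose steel tea ball staying in its pocket. Finish while still holding the tray level and still in the air, its open front lip over the middle of the teapot's mouth and about three centimetres above it, touching neither pot nor lid, ready for someone to tip the ball in. Leave the upturned glasses and the sugar bowl where they are, and do not shove the teapot about.

Things in the scene. Friction and masses are not known exactly. Their poses are not given: they have to be found in the camera images.
- teapot: Loose stainless steel teapot, 0.8 kg, 110 mm high, belly diameter 114 mm, rim 72 mm. Origin: centre of its underside; z up. Its +x axis points to the side with lid hinge, thumb tab and black handle (reaches 105 mm from the pot axis, top bar 68 mm high); the spout points to -x, its end about 101 mm from the axis and 101 mm high.
- mouth (a point): Centre of the teapot's round mouth (66 mm inside diameter), at rim height, 110 mm over the pot's underside; axes as the teapot.
- hinge (a point): Middle of the lid's hinge axis, at the rim on the pot's +x side (38 mm from the pot axis, 112 mm high); the hinge axis is the pot's y axis.
- lid (a joint): Angle of the flip lid (round, 72 mm, 9 mm thick with its dome, 60 g): 0 shut, grows as it opens, 1.57 upright, end stop 1.65. A stiff hinge: it stays at any angle where it is left. Rigidly joined to it, a thumb tab sticks out beyond the hinge; pressing that down from above (2 to 4 N) swings the lid up.
- tab_tip (a point): End of the lid's black thumb tab (44 mm long, 26 wide, 4 thick), 42 mm from the hinge axis; turns with the lid. Shut: it slopes 0.61 rad up, away from the pot, tip 34 mm beyond and 24 mm above the hinge. Closed fingertips lowered 32 mm beyond the hinge, until 24 mm below hinge height, open the lid about 1.4 rad.
- tray: Loose small blue plastic tray, 150 mm (x) by 92 mm (y), about 140 g, floor 4 mm thick, walls to 14 mm high at the rear and sides, none at the front. Origin: centre of its underside; z up; +x points to the open front lip. Upright grip block at the rear; round pocket for the ball in front.
- tray_grip (a point): Point to pinch the tray's grip block: 36 mm behind the tray's centre, 46 mm above its underside; axes as the tray. The block is 44 mm long in x, 14 mm thick in y (pinch across this) and rises to 62 mm above the underside.
- tray_lip (a point): Middle of the tray's open front edge, at its underside, 75 mm ahead of its centre; axes as the tray.
- pocket (a point): Where the ball's centre lies when in the middle of the tray's pocket: 28 mm ahead of the tray's centre, 23 mm above its underside; axes as the tray. Pocket: 44 mm inside diameter, its floor 6 mm above the underside, its rim 4 mm above that floor.
- tea_ball: Loose steel tea infuser ball, 34 mm diameter, about 40 g, origin at its centre. It rolls freely about 11 mm either way in the pocket and climbs out over the rim if the tray is tipped far (about 40 degrees) or jerked.
- cup0: Clear glass tea cup standing upside down, 74 mm high, 67 mm wide at its mouth below, loose; a bystander. Origin: centre of its underside.
- cup1: Clear glass tea cup standing upside down, 74 mm high, 67 mm wide at its mouth below, loose; a bystander. Origin: centre of its underside.
- cup2: Clear glass tea cup standing upside down, 74 mm high, 67 mm wide at its mouth below, loose; a bystander. Origin: centre of its underside.
- cup3: Clear glass tea cup standing upside down, 74 mm high, 67 mm wide at its mouth below, loose; a bystander. Origin: centre of its underside.
- cup4: Clear glass tea cup standing upside down, 74 mm high, 67 mm wide at its mouth below, loose; a bystander. Origin: centre of its underside.
- cup5: Clear glass tea cup standing upside down, 74 mm high, 67 mm wide at its mouth below, loose; a bystander. Origin: centre of its underside.
- sugar_bowl: Green ceramic sugar bowl with its cap on, 91 mm high, 84 mm wide, loose; a bystander. Origin: centre of its underside.

How it is judged:
By the outcome, as a careful person would: the job done as asked, in the order asked, and still so for the second after the job is handed in, while the arm keeps its last pose, push and grip.
It also fails if it takes over 64 s, if anything falls off the work surface, if the arm or the gripper's body presses on something with over 40 N, if the wrist force passes 120 N, or if a joint passes its speed limit or range.

## Working session

There is one attempt and no reset: what is moved stays moved. The work goes in short steps, Python scripts to look and compute and a tool call to move; the robot and the scene stay as the last step left them, time stands still between calls to the robot, and variables do not carry over. Pictures are saved under pics/ and viewed, at most 11 in all, crops included, and the job is handed in when it is done.

Besides the shell and the picture viewer there is one more tool, called after "Emit:" by a JSON object that holds its "op" and its "data". apply_moves: Moves the arm, as the interface text tells. Its arguments: {"type":"object","properties":{"series":{"type":"array"},"hand":{"type":"number"},"newtons":{"type":"number"}},"required":["series"]}

```bash
mkdir -p pics
cat > h.py <<'E'
from rig import get_obs, vision, hand_in, nets, robot
import numpy as np, cv2
from scipy.spatial.transform import Rotation as Rn
def snap(c,f):
    im=vision.camera(c); cv2.imwrite('pics/'+f,cv2.cvtColor(im,cv2.COLOR_RGB2BGR)); return im
def proj(c,P):
    k=vision.calibration(c); p=(np.asarray(k['R'])@np.atleast_2d(P).T).T+np.asarray(k['t']); p=p@np.asarray(k['K']).T
    return p[:,:2]/p[:,2:]
def ray(c,u,z):
    k=vision.calibration(c);R=np.asarray(k['R']);t=np.asarray(k['t']);C=-R.T@t
    d=R.T@np.linalg.inv(np.asarray(k['K']))@[u[0],u[1],1]
    return C+d*(z-C[2])/d[2]
E
python3 - <<'E'
from h import *
o=get_obs();print(o['time'],o['position'],o['tool_rot'],o['grip_width'],robot.finger_overhang)
for c in ['top','side']:
    snap(c,c+'0.png')
    for q in ['teapot','mouth','hinge','tab_tip','tray','tray_grip','tray_lip','tea_ball','pocket','cup0','sugar_bowl']:
        for r in nets.spot_point(c,q)[:6]:
            if r['conf']>.3: print(c,q,np.round(r['centre'],3),round(r['conf'],2))
a=np.vstack([cv2.imread('pics/top0.png')])
E
```

```text
0.0 [0.27125779 0.56222144 0.20887873] [ 2.22982255e-01  9.74821902e-01 -1.00142500e-03 -4.13943379e-04] 0.08692568914801861 0.022
top teapot [ 0.542 -0.186  0.004] 0.95
top mouth [ 0.536 -0.186  0.114] 0.83
top mouth [0.563 0.214 0.028] 0.58
top hinge [ 0.575 -0.171  0.116] 0.63
top hinge [0.505 0.188 0.047] 0.59
top tab_tip [ 0.609 -0.162  0.138] 0.74
top tab_tip [0.604 0.226 0.001] 0.52
top tray [ 0.538  0.2   -0.   ] 0.77
top tray_grip [0.505 0.188 0.047] 0.58
top tray_lip [ 0.606  0.229 -0.001] 0.74
top tea_ball [0.562 0.216 0.024] 0.6
top pocket [0.566 0.215 0.027] 0.87
top cup0 [ 0.766  0.112 -0.004] 0.96
top cup0 [ 0.77  -0.205  0.003] 0.83
top cup0 [ 0.768 -0.104  0.001] 0.81
top cup0 [ 0.753  0.197 -0.003] 0.71
top cup0 [ 0.429 -0.005  0.003] 0.69
top cup0 [ 0.508 -0.396  0.001] 0.66
top sugar_bowl [ 0.674 -0.007 -0.004] 0.9
top sugar_bowl [0.565 0.216 0.024] 0.32
side teapot [ 0.54  -0.181  0.002] 0.76
side teapot [ 0.578 -0.176  0.111] 0.55
side mouth [ 0.538 -0.181  0.111] 0.79
side hinge [ 0.579 -0.172  0.112] 0.8
side tab_tip [ 0.611 -0.166  0.137] 0.57
side tray [ 0.43  -0.007 -0.   ] 0.73
side tray_grip [0.504 0.184 0.046] 0.69
side tray_lip [0.607 0.225 0.002] 0.57
side tea_ball [0.564 0.211 0.026] 0.72
side pocket [0.561 0.209 0.022] 0.87
side cup0 [ 0.771 -0.103  0.001] 0.86
side cup0 [0.766 0.114 0.001] 0.77
side cup0 [ 0.772 -0.201  0.001] 0.67
side cup0 [ 0.511 -0.399 -0.001] 0.66
side cup0 [0.757 0.196 0.005] 0.6
side sugar_bowl [ 0.676 -0.005  0.   ] 0.92
```

View pics/top0.png

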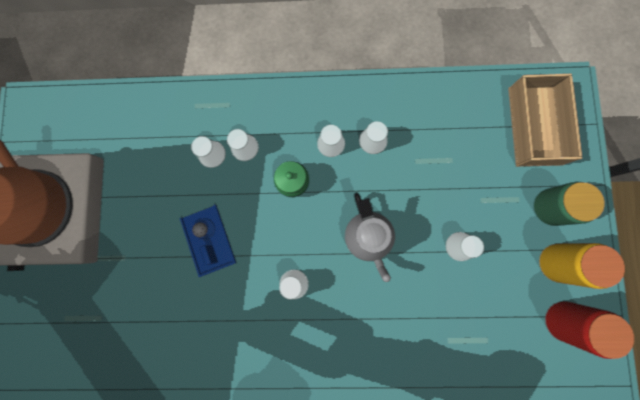

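View pics/side0.png

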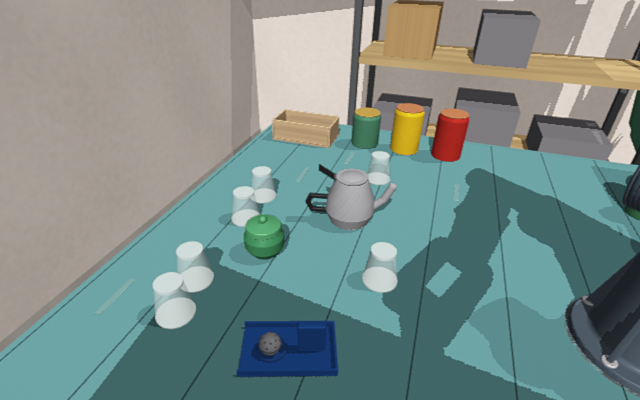

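The top view shows the tray at about (208,240), with the ball at (200,230), and the pot at (370,236), with its tab up-left at (362,203). The side view agrees. That puts the pot mouth at about (0.540,-0.183) with yaw about 15°, and the tray yaw at about 22°. Next I'll move above the tab with the fingers shut.

Emit:
{"op": "apply_moves", "data": {"series": [{"offset": [34.3,-72.5,5],"rot": [0,0,-139]},{"offset": [34.3,-72.5,5],"rot": [0,0,-139]},{"offset": [34.3,-72.5,5],"rot": [0,0,-139]},{"offset": [34.3,-72.5,5],"rot": [0,0,-139]},{"offset": [34.3,-72.5,5],"rot": [0,0,-139]},{"offset": [34.3,-72.5,5],"rot": [0,0,-139]},{"offset": [34.3,-72.5,5],"rot": [0,0,-139]},{"offset": [34.3,-72.5,5],"rot": [0,0,-139]},{"offset": [34.3,-72.5,5],"rot": [0,0,-139]},{"offset": [34.3,-72.5,5],"rot": [0,0,-139]},{"offset": [34.3,-72.5,5],"rot": [0,0,-139]},{"offset": [34.3,-72.5,5],"rot": [0,0,-139]},{"offset": [34.3,-72.5,5],"rot": [0,0,-139]},{"offset": [34.3,-72.5,5],"rot": [0,0,-139]},{"offset": [34.3,-72.5,5],"rot": [0,0,-139]},{"offset": [34.3,-72.5,5],"rot": [0,0,-139]},{"offset": [34.3,-72.5,5],"rot": [0,0,-139]},{"offset": [34.3,-72.5,5],"rot": [0,0,-139]},{"offset": [34.3,-72.5,5],"rot": [0,0,-139]},{"offset": [34.3,-72.5,5],"rot": [0,0,-139]}], "hand": 0, "newtons": 10}}

```text
time: 3.2
position: [0.6139, -0.1604, 0.2598]
tool_rot: [0.991, 0.134, -0.0, -0.0]
ft_force: [0.5, 0.6, 0.1]
grip_width: 0.0008
grip_force: 0.0
```

Run:
```python
from h import *
o=get_obs();print(o['time'],o['position'],Rn.from_quat(o['tool_rot']).as_matrix().round(3),o['q'])
snap('wrist','w1.png')
for c in ['wrist','top','side']:
    if c!='wrist': vision.camera(c)
    for q in ['teapot','mouth','hinge','tab_tip','tray_grip','tray_lip']:
        for r in nets.spot_point(c,q)[:1]: print(c,q,np.round(r['centre'],3),round(r['conf'],2))
```

```text
3.2 [ 0.61392943 -0.16038537  0.25979451] [[ 0.964  0.265 -0.001]
 [ 0.265 -0.964  0.001]
 [-0.001 -0.001 -1.   ]] [-4.31511801e-01  4.92474019e-01  1.34810420e+00  2.90270571e-04
  1.30226827e+00  8.71045707e-01]
wrist teapot [ 0.539 -0.188 -0.001] 0.82
wrist mouth [ 0.538 -0.182  0.115] 0.67
wrist hinge [ 0.574 -0.174  0.113] 0.92
wrist tab_tip [ 0.608 -0.162  0.133] 0.93
wrist tray_grip [0.505 0.187 0.048] 0.65
wrist tray_lip [ 0.608  0.23  -0.003] 0.94
top teapot [ 0.539 -0.187  0.003] 0.91
top mouth [ 0.537 -0.184  0.113] 0.79
top hinge [ 0.576 -0.171  0.118] 0.79
top tab_tip [ 0.613 -0.16   0.137] 0.96
top tray_grip [0.503 0.189 0.047] 0.77
top tray_lip [ 0.603  0.227 -0.001] 0.91
side teapot [ 0.54  -0.181  0.   ] 0.82
side mouth [ 0.538 -0.18   0.11 ] 0.61
side hinge [ 0.575 -0.174  0.109] 0.65
side tab_tip [ 0.609 -0.165  0.135] 0.77
side tray_grip [0.502 0.188 0.047] 0.61
side tray_lip [0.607 0.227 0.004] 0.91
```

View pics/w1.png

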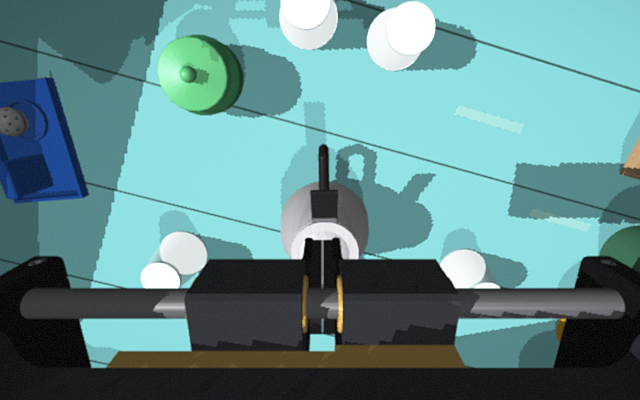

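The wrist view shows the tab and handle at u≈323, directly in line with the fingers (u≈322). I'll tilt the tool so its body clears the rising lid, then press.

Emit:
{"op": "apply_moves", "data": {"series": [{"offset": [0,-0.1,-2],"rot": [-2,7,0]},{"offset": [0,-0.1,-4],"rot": [-4,14,0]},{"offset": [0,-0.1,-6],"rot": [-5.2,19.3,0]},{"offset": [0,-0.1,-8],"rot": [-5.2,19.3,0]},{"offset": [0,-0.1,-9],"rot": [-5.2,19.3,0]},{"offset": [0,-0.1,-9.6],"rot": [-5.2,19.3,0]},{"offset": [0,-0.1,-10.2],"rot": [-5.2,19.3,0]},{"offset": [0,-0.1,-10.8],"rot": [-5.2,19.3,0]},{"offset": [0,-0.1,-11.4],"rot": [-5.2,19.3,0]},{"offset": [0,-0.1,-12],"rot": [-5.2,19.3,0]},{"offset": [0,-0.1,-12.5],"rot": [-5.2,19.3,0]},{"offset": [0,-0.1,-12.5],"rot": [-5.2,19.3,0]}]}}

```text
time: 5.45
position: [0.6142, -0.163, 0.1341]
tool_rot: [0.976, 0.131, -0.173, 0.022]
ft_force: [0.6, 1.2, 0.4]
grip_width: 0.0005
grip_force: 0.0
```

Run:
```python
from h import *
o=get_obs();print(o['time'],o['position'],o['ft_force'],o['moment'])
im=vision.camera('side'); 
for q in ['teapot','mouth','hinge','tab_tip']:
    for r in nets.spot_point('side',q)[:1]: print(q,np.round(r['centre'],3),round(r['conf'],2))
c=cv2.resize(im[120:260,260:460],None,fx=4,fy=4,interpolation=cv2.INTER_CUBIC); cv2.imwrite('pics/s2.png',c[:,:,::-1])
```

```text
5.45 [ 0.61419847 -0.16299327  0.1340712 ] [0.63983664 1.1723326  0.43472772] [ 0.04012515 -0.03917508  0.05525435]
teapot [ 0.539 -0.186 -0.   ] 0.93
mouth [ 0.539 -0.179  0.115] 0.6
hinge [ 0.577 -0.173  0.113] 0.77
tab_tip [ 0.609 -0.162  0.136] 0.97
```

View pics/s2.png

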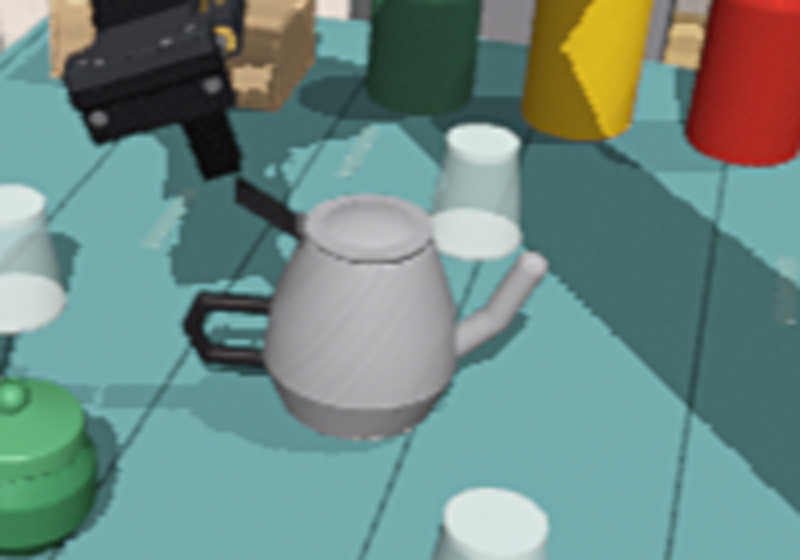

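Run:
```python
from h import *
o=get_obs();R=Rn.from_quat(o['tool_rot']).as_matrix();p=o['position']
f=lambda P:((proj('side',P)-[260,120])*4).round().tolist()
print(p,'tcp,tip,corners',f([p,p+R@[0,0,.022],p+R@[.0095,0,.022],p+R@[-.0095,0,.022],p+R@[0,0,-.048]]))
print('tab,hinge,mouth',f([[.610,-.163,.136],[.576,-.1725,.112],[.539,-.1825,.110]]))
```

```text
[ 0.61491442 -0.16323103  0.13514671] tcp,tip,corners [[225.0, 185.0], [238.0, 218.0], [222.0, 223.0], [254.0, 214.0], [196.0, 109.0]]
tab,hinge,mouth [[234.0, 185.0], [296.0, 226.0], [365.0, 232.0]]
```

The side crop shows the fingertip at about (220,178), but it should project to (238,218). I'll check the top view before pressing.

Run:
```python
from h import *
o=get_obs();R=Rn.from_quat(o['tool_rot']).as_matrix();p=o['position']
pts=[p,p+R@[0,0,.022],p+R@[.0095,.0,.022],p+R@[-.0095,0,.022],p+R@[0,0,-.048]]
out=[]
for c,(x,y) in {'top':(310,140),'side':(260,120),'wrist':(220,130)}.items():
    im=vision.camera(c); s=3
    cr=cv2.resize(im[y:y+130,x:x+130],None,fx=s,fy=s,interpolation=cv2.INTER_CUBIC)
    if c=='wrist': cr=cv2.resize(im,None,fx=.6,fy=.6); print(proj(c,pts)*.6)
    else:
        print(c,(proj(c,pts)-[x,y])*s)
        for q in ((proj(c,pts[:2])-[x,y])*s): cv2.circle(cr,tuple(int(v) for v in q),2,(255,0,0),-1)
    if c!='wrist': out.append(cr)
    else: w=cr
a=np.hstack(out); h=np.zeros((240,780,3),np.uint8); h[:,:384]=w[:240]
cv2.imwrite('pics/m3.png',np.vstack([a,h])[:590,:,::-1])
```

```text
top [[159.24408442 174.71159685]
 [159.78838258 188.72560116]
 [155.58069494 177.19113671]
 [164.04585863 200.39654976]
 [157.95156178 141.43311273]]
side [[169.02795656 138.69635317]
 [178.59332464 163.79310565]
 [166.57059017 167.08233282]
 [190.67676596 160.48727006]
 [147.28427206  81.64722936]]
[[193.79240467 147.25010009]
 [193.73111067 138.23022376]
 [193.7370796  129.79637969]
 [193.72530057 146.43964119]
 [193.98749785 175.95953818]]
```

View pics/m3.png

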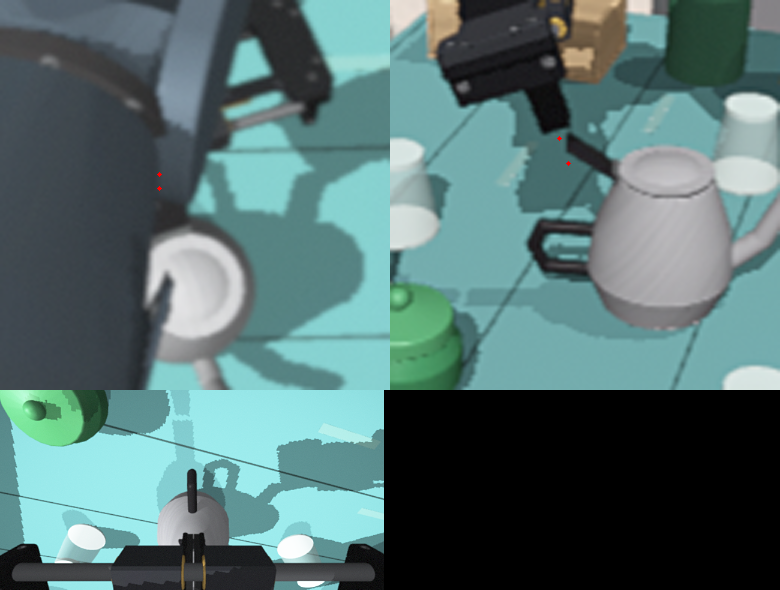

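In the side and wrist views the closed fingertips actually end about 9–12 mm behind the TCP. That means they are still above the tab and a little outside it. I'll shift inward along the pot axis and press slowly, watching the force.

Emit:
{"op": "apply_moves", "data": {"series": [{"offset": [-0.5,-0.1,0.5],"rot": [0,0,0]},{"offset": [-1.1,-0.3,0.5],"rot": [0,0,0]},{"offset": [-1.1,-0.3,0],"rot": [0,0,0]},{"offset": [-1.1,-0.3,-0.4],"rot": [0,0,0]},{"offset": [-1.1,-0.3,-0.8],"rot": [0,0,0]},{"offset": [-1.1,-0.3,-1.2],"rot": [0,0,0]},{"offset": [-1.1,-0.3,-1.6],"rot": [0,0,0]},{"offset": [-1.1,-0.3,-2.0],"rot": [0,0,0]},{"offset": [-1.1,-0.3,-2.0],"rot": [0,0,0]}]}}

```text
time: 6.75
position: [0.605, -0.1662, 0.1147]
tool_rot: [0.976, 0.131, -0.171, 0.023]
ft_force: [2.8, 0.3, 2.2]
grip_width: 0.0005
grip_force: 1.6
```

Run:
```python
from h import *
o=get_obs();R=Rn.from_quat(o['tool_rot']).as_matrix();p=o['position']
print(o['time'],p,o['ft_force'],o['moment'])
im=vision.camera('side'); 
for q in ['teapot','mouth','hinge','tab_tip']:
    for r in nets.spot_point('side',q)[:1]: print(q,np.round(r['centre'],3),round(r['conf'],2))
print(((proj('side',[p,p+R@[0,0,-.048]])-[260,120])*4).round())
c=cv2.resize(im[120:260,260:460],None,fx=4,fy=4,interpolation=cv2.INTER_CUBIC); cv2.imwrite('pics/s4.png',c[:,:,::-1])
```

```text
6.75 [ 0.60504426 -0.16617851  0.1147067 ] [2.79249618 0.31104108 2.21083052] [ 0.11362171 -0.46864387  0.0171602 ]
teapot [ 0.539 -0.184  0.001] 0.85
hinge [ 0.578 -0.171  0.114] 0.9
tab_tip [ 0.613 -0.164  0.123] 0.58
[[243. 218.]
 [215. 144.]]
```

View pics/s4.png

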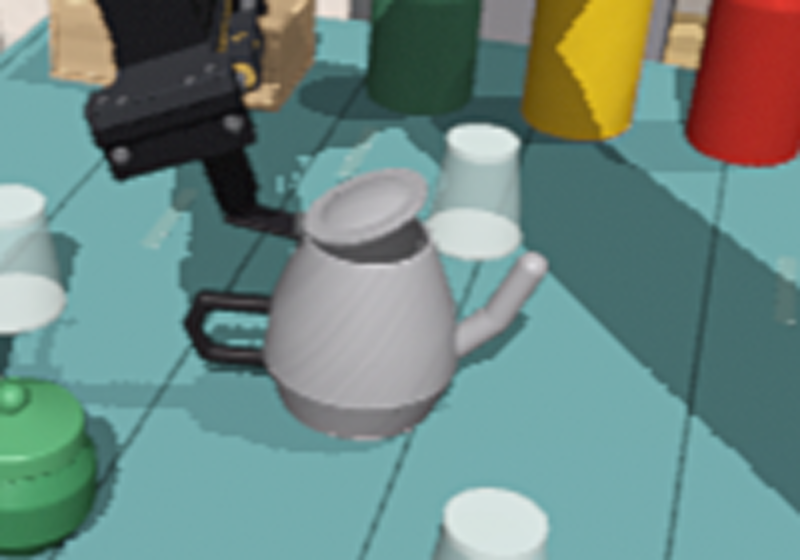

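The lid has started to rise: its rim is lifted at (370,205), and the contact force is about 3 N. I'll keep pressing.

Emit:
{"op": "apply_moves", "data": {"series": [{"offset": [0,0,-0.4],"rot": [0,0,0]},{"offset": [0,0,-0.8],"rot": [0,0,0]},{"offset": [0,0,-1.2],"rot": [0,0,0]},{"offset": [0,0,-1.6],"rot": [0,0,0]},{"offset": [0,0,-2.0],"rot": [0,0,0]},{"offset": [0,0,-2.4],"rot": [0,0,0]},{"offset": [0,0,-2.8],"rot": [0,0,0]},{"offset": [0,0,-3.2],"rot": [0,0,0]},{"offset": [0,0,-3.2],"rot": [0,0,0]}]}}

```text
time: 7.9
position: [0.6036, -0.1661, 0.0821]
tool_rot: [0.976, 0.131, -0.172, 0.022]
ft_force: [0.5, 0.9, 1.0]
grip_width: 0.0005
grip_force: 0.1
```

Run:
```python
from h import *
o=get_obs();R=Rn.from_quat(o['tool_rot']).as_matrix();p=o['position']
print(o['time'],p,o['ft_force'],o['moment'])
im=vision.camera('side'); 
for q in ['teapot','mouth','hinge','tab_tip']:
    for r in nets.spot_point('side',q)[:1]: print(q,np.round(r['centre'],3),round(r['conf'],2))
c=cv2.resize(im[120:260,260:460],None,fx=4,fy=4,interpolation=cv2.INTER_CUBIC); cv2.imwrite('pics/s5.png',c[:,:,::-1])
```

```text
7.9 [ 0.60362356 -0.1661001   0.08210915] [0.49662826 0.90283787 0.95309352] [-0.00589095 -0.06386016  0.01681603]
teapot [ 0.54  -0.185 -0.001] 0.68
mouth [ 0.54  -0.181  0.11 ] 0.8
hinge [ 0.578 -0.176  0.108] 0.68
tab_tip [ 0.611 -0.166  0.091] 0.84
```

View pics/s5.png

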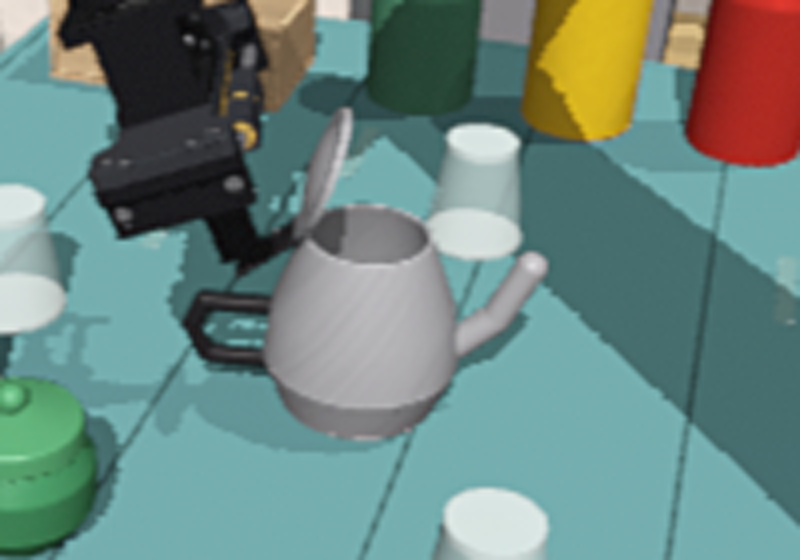

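The lid is at about 1.2 rad and the pot hasn't moved. I'll press a little further, then back off.

Emit:
{"op": "apply_moves", "data": {"series": [{"offset": [-0.1,0,-0.4],"rot": [0,0,0]},{"offset": [-0.3,-0.1,-0.8],"rot": [0,0,0]},{"offset": [-0.5,-0.1,-1.1],"rot": [0,0,0]},{"offset": [-0.8,-0.2,-1.1],"rot": [0,0,0]},{"offset": [-0.8,-0.2,-1.1],"rot": [0,0,0]}]}}

```text
time: 8.65
position: [0.5971, -0.1681, 0.0718]
tool_rot: [0.976, 0.13, -0.17, 0.023]
ft_force: [4.1, 1.0, 0.2]
grip_width: 0.0005
grip_force: 1.6
```

Run:
```python
from h import *
o=get_obs();p=o['position']
print(o['time'],p,o['ft_force'],o['moment'])
im=vision.camera('side'); 
for q in ['teapot','mouth','hinge','tab_tip']:
    for r in nets.spot_point('side',q)[:1]: print(q,np.round(r['centre'],3),round(r['conf'],2))
c=cv2.resize(im[120:260,260:460],None,fx=3,fy=3,interpolation=cv2.INTER_CUBIC); cv2.imwrite('pics/s6.png',c[:,:,::-1])
```

```text
8.65 [ 0.59711633 -0.1681005   0.07178106] [4.10884688 0.97118472 0.19780942] [ 0.11505597 -0.72475017  0.01909008]
teapot [ 0.54  -0.181  0.   ] 0.69
mouth [ 0.537 -0.177  0.112] 0.96
hinge [ 0.576 -0.172  0.11 ] 0.89
tab_tip [ 0.594 -0.172  0.078] 0.48
```

View pics/s6.png

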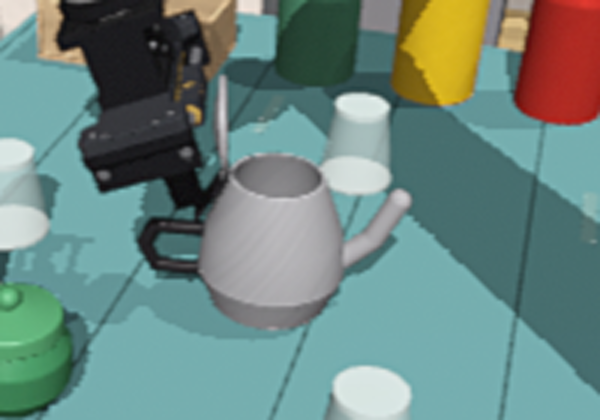

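The lid now stands upright at about 1.55 rad, seen at (222,120) in the crop, and the pot is in place. I'll back off outward and up, then travel to above the tray grip.

Emit:
{"op": "apply_moves", "data": {"series": [{"offset": [1.0,0.3,0],"rot": [0,0,0]},{"offset": [3.0,0.8,1],"rot": [0,0,0]},{"offset": [5,1.5,3],"rot": [0,0,0]},{"offset": [6,2,7],"rot": [0,0,0]},{"offset": [6,2,12],"rot": [0,0,0]},{"offset": [6,2,17],"rot": [0,0,0]},{"offset": [6,2,20],"rot": [0,0,0]},{"offset": [4,6,20],"rot": [2,-7,2]},{"offset": [2,10.5,20],"rot": [4,-14,4]},{"offset": [0,15,20],"rot": [6.3,-19,6.3]},{"offset": [-2,19.5,20],"rot": [6.3,-19,6.3]},{"offset": [-4,24,20],"rot": [6.3,-19,6.3]},{"offset": [-6,28,18],"rot": [6.3,-19,6.3]},{"offset": [-8,32,15],"rot": [6.3,-19,6.3]},{"offset": [-9.3,35.5,13],"rot": [6.3,-19,6.3]},{"offset": [-9.3,35.5,13],"rot": [6.3,-19,6.3]},{"offset": [-9.3,35.5,13],"rot": [6.3,-19,6.3]},{"offset": [-9.3,35.5,13],"rot": [6.3,-19,6.3]}], "hand": 0.5}}

```text
time: 10.7
position: [0.5035, 0.1861, 0.2023]
tool_rot: [0.982, 0.187, 0.0, 0.0]
ft_force: [0.9, 0.5, 0.8]
grip_width: 0.0434
grip_force: 0.0
```

Run:
```python
from h import *
o=get_obs();p=o['position'];R=Rn.from_quat(o['tool_rot']).as_matrix()
print(o['time'],p,R.round(3),o['ft_force'],o['grip_width'])
for c in ['wrist','top','side']:
    snap(c,c+'7.png')
    for q in ['tray','tray_grip','tray_lip','pocket','tea_ball','mouth','hinge','tab_tip']:
        for r in nets.spot_point(c,q)[:1]: print(c,q,np.round(r['centre'],3),round(r['conf'],2))
print(proj('wrist',[p,p+R@[0,0,.022],p+R@[0.0095,-.02,.022],p+R@[0.0095,.02,.022]]).round())
a=cv2.imread('pics/wrist7.png')[:,:];b=cv2.imread('pics/side7.png')[100:400,200:520]
h=np.zeros((300,640,3),np.uint8);h[:,:320]=b
cv2.imwrite('pics/m7.png',cv2.resize(np.vstack([a[:300],h]),None,fx=.95,fy=.95))
```

```text
10.7 [0.50351127 0.18605193 0.20231416] [[ 0.93   0.368  0.001]
 [ 0.368 -0.93  -0.   ]
 [ 0.     0.    -1.   ]] [0.92037057 0.53134344 0.78587381] 0.04343067837265928
wrist tray [ 0.539  0.206 -0.001] 0.86
wrist tray_grip [0.505 0.19  0.045] 0.68
wrist tray_lip [0.608 0.227 0.001] 0.89
wrist pocket [0.564 0.208 0.022] 0.64
wrist tea_ball [0.562 0.217 0.023] 0.79
top tray [0.537 0.198 0.   ] 0.61
top tray_grip [0.503 0.189 0.044] 0.64
top tray_lip [0.605 0.227 0.   ] 0.97
top pocket [0.564 0.214 0.029] 0.81
top tea_ball [0.564 0.217 0.022] 0.41
top mouth [ 0.536 -0.187  0.114] 0.87
top hinge [ 0.574 -0.173  0.116] 0.87
top tab_tip [ 0.598 -0.165  0.079] 0.81
side tray [ 0.54   0.201 -0.001] 0.95
side tray_grip [0.503 0.187 0.043] 0.66
side tray_lip [0.611 0.224 0.004] 0.62
side pocket [0.562 0.208 0.026] 0.8
side tea_ball [0.565 0.216 0.024] 0.91
side mouth [ 0.539 -0.181  0.11 ] 0.64
side hinge [ 0.577 -0.173  0.109] 0.9
[[325. 245.]
 [325. 230.]
 [293. 216.]
 [357. 216.]]
```

View pics/m7.png

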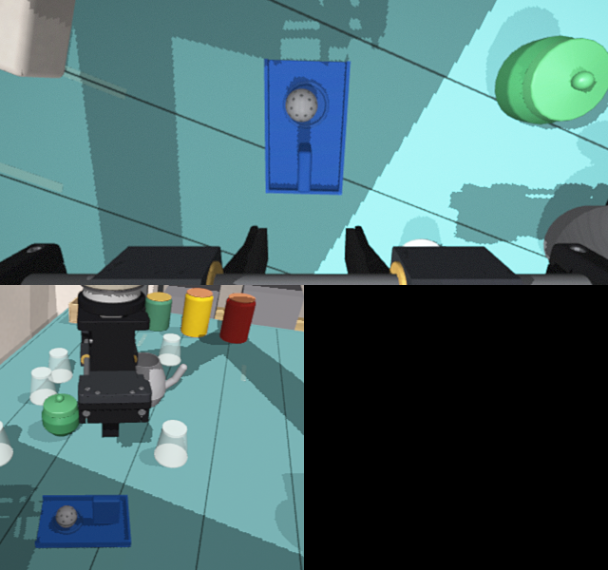

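The wrist view shows the tray upright in frame, with its block at u≈321 centred between the fingertips (279 and 363, v≈240), and the ball in its pocket. I'll measure how far the fingertips really reach.

Run:
```python
from h import *
o=get_obs();p=o['position'];R=Rn.from_quat(o['tool_rot']).as_matrix();w=o['grip_width']/2
for d in [.022,.01,0,-.005,-.01,-.015,-.02]:
    print(d,proj('wrist',[p+R@[x,s*w,d] for x in(.0095,0) for s in(-1,1)]).round(1).tolist())
```

```text
0.022 [[288.3, 216.1], [357.5, 216.1], [288.8, 230.2], [357.0, 230.2]]
0.01 [[286.4, 223.2], [359.5, 223.2], [286.9, 238.0], [359.0, 237.9]]
0 [[284.6, 229.8], [361.4, 229.8], [285.1, 245.2], [360.9, 245.1]]
-0.005 [[283.6, 233.3], [362.5, 233.3], [284.2, 249.0], [361.9, 249.0]]
-0.01 [[282.6, 237.1], [363.6, 237.0], [283.2, 253.1], [362.9, 253.1]]
-0.015 [[281.5, 241.0], [364.7, 241.0], [282.2, 257.4], [364.0, 257.4]]
-0.02 [[280.4, 245.1], [365.9, 245.1], [281.1, 261.9], [365.2, 261.9]]
```

The fingertips end about 13 mm behind the TCP, so I'll command the TCP about 34 mm lower than nominal. That puts the tips at 34 mm, well down the block.

Emit:
{"op": "apply_moves", "data": {"series": [{"offset": [0,0.1,-4],"rot": [0,0,0]},{"offset": [0,0.1,-8],"rot": [0,0,0]},{"offset": [0,0.1,-11],"rot": [0,0,0]},{"offset": [0,0.1,-13],"rot": [0,0,0]},{"offset": [0,0.1,-15],"rot": [0,0,0]},{"offset": [0,0.1,-16],"rot": [0,0,0]},{"offset": [0,0.1,-17],"rot": [0,0,0]},{"offset": [0,0.1,-17.5],"rot": [0,0,0]},{"offset": [0,0.1,-18],"rot": [0,0,0]},{"offset": [0,0.1,-18],"rot": [0,0,0]}]}}

```text
time: 13.05
position: [0.5027, 0.1878, 0.0218]
tool_rot: [0.982, 0.187, 0.0, -0.0]
ft_force: [-0.1, 0.2, -0.3]
grip_width: 0.0437
grip_force: 0.0
```

Run:
```python
from h import *
o=get_obs();print(o['time'],o['position'],o['ft_force'],o['grip_width'])
a=snap('side','s8.png');w=snap('wrist','w8.png')
c=cv2.resize(a[250:400,200:400],None,fx=2.5,fy=2.5); h=np.vstack([c,cv2.resize(w,(500,312))[:220]])
cv2.imwrite('pics/m8.png',h[:,:,::-1])
```

```text
13.05 [0.50273985 0.18784917 0.02182059] [-0.07939154  0.23537419 -0.25791719] 0.04366679925672488
```

View pics/m8.png

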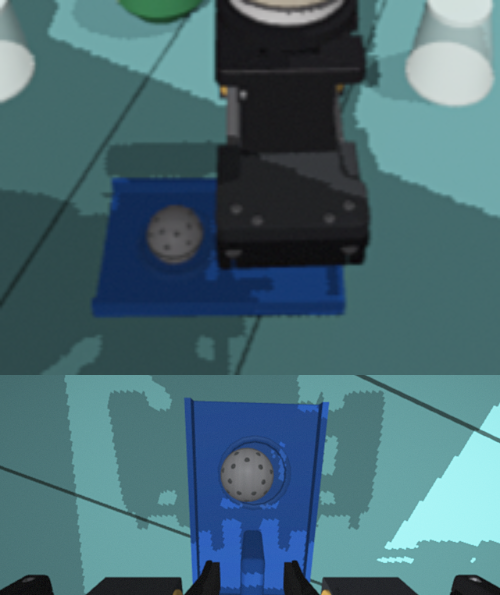

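Both side and wrist views show the fingers straddling the block, with the ball in its pocket and no contact force. I'll close gently at 15 N, increase to 40 N, and lift slowly.

Emit:
{"op": "apply_moves", "data": {"series": [{"offset": [0,0,0],"rot": [0,0,0]},{"offset": [0,0,0],"rot": [0,0,0]},{"offset": [0,0,0],"rot": [0,0,0]},{"offset": [0,0,0],"rot": [0,0,0]},{"offset": [0,0,0],"rot": [0,0,0]},{"offset": [0,0,0],"rot": [0,0,0]},{"offset": [0,0,0],"rot": [0,0,0]},{"offset": [0,0,0],"rot": [0,0,0]}], "hand": 0, "newtons": 15}}

```text
time: 13.95
position: [0.5028, 0.1878, 0.0219]
tool_rot: [0.982, 0.187, 0.0, -0.0]
ft_force: [0.1, 0.3, 1.1]
grip_width: 0.014
grip_force: 15.0
```

Emit:
{"op": "apply_moves", "data": {"series": [{"offset": [0,0,0],"rot": [0,0,0]},{"offset": [0,0,0],"rot": [0,0,0]},{"offset": [0,0,0],"rot": [0,0,0]},{"offset": [0,0,0.2],"rot": [0,0,0]},{"offset": [0,0,0.5],"rot": [0,0,0]},{"offset": [0,0,1],"rot": [0,0,0]},{"offset": [0,0,1.6],"rot": [0,0,0]},{"offset": [0,0,2.3],"rot": [0,0,0]},{"offset": [0,0,3],"rot": [0,0,0]},{"offset": [0,0,3.5],"rot": [0,0,0]},{"offset": [0,0,3.8],"rot": [0,0,0]},{"offset": [0,0,4],"rot": [0,0,0]},{"offset": [0,0,4],"rot": [0,0,0]}], "newtons": 40}}

```text
time: 15.25
position: [0.5028, 0.1879, 0.0621]
tool_rot: [0.982, 0.187, 0.0, -0.0]
ft_force: [-0.3, -0.4, -1.4]
grip_width: 0.0136
grip_force: 40.0
```

```bash
cat > st.py <<'E'
from h import *
def st(cams=('wrist','top','side'),qs=('tray','tray_grip','tray_lip','pocket','tea_ball')):
    o=get_obs();p=o['position'];print(o['time'],p.round(4),'f',np.round(o['ft_force'],1),'w',o['grip_width'],'g',o['grip_force'])
    for c in cams:
        vision.camera(c)
        for q in qs:
            for r in nets.spot_point(c,q)[:1]: print(c,q,np.round(r['centre'],3),round(r['conf'],2))
E
python3 -c "
from st import *
st()"
```

```text
15.25 [0.5028 0.1879 0.0621] f [-0.3 -0.4 -1.4] w 0.013580193310241984 g 39.951337510719895
wrist tray [0.541 0.205 0.038] 0.96
wrist tray_grip [0.504 0.189 0.086] 0.91
wrist tray_lip [0.606 0.228 0.042] 0.72
wrist tea_ball [0.566 0.215 0.064] 0.86
top tray [0.538 0.2   0.041] 0.91
top tray_grip [0.506 0.19  0.086] 0.72
top tray_lip [0.602 0.232 0.037] 0.93
top tea_ball [0.562 0.22  0.064] 0.46
side tray [0.538 0.202 0.039] 0.55
side tray_grip [ 0.675 -0.004 -0.001] 0.59
side tray_lip [0.606 0.226 0.041] 0.92
side pocket [0.56  0.21  0.064] 0.59
side tea_ball [0.569 0.216 0.062] 0.94
```

The tray is lifted level: its underside is at 0.040 and the ball is in the pocket. I'll raise it above lid height and move back, then swing across smoothly.

Emit:
{"op": "apply_moves", "data": {"series": [{"offset": [-0.2,0,0.4],"rot": [0,0,0]},{"offset": [-0.5,0,1.2],"rot": [0,0,0]},{"offset": [-1,0,2.4],"rot": [0,0,0]},{"offset": [-1.7,0,4],"rot": [0,0,0]},{"offset": [-2.4,0,5.7],"rot": [0,0,0]},{"offset": [-3.1,0,7.4],"rot": [0,0,-1]},{"offset": [-3.8,0,9.1],"rot": [0,0,-2]},{"offset": [-4.5,0,10.8],"rot": [0,0,-3]},{"offset": [-5.2,0,12.4],"rot": [0,0,-4]},{"offset": [-5.9,0,13.8],"rot": [0,0,-5]},{"offset": [-6.5,0,14.9],"rot": [0,0,-6]},{"offset": [-6.9,0,15.6],"rot": [0,0,-6.6]},{"offset": [-7.2,0,16],"rot": [0,0,-6.6]},{"offset": [-7.2,0,16],"rot": [0,0,-6.6]}]}}

```text
time: 17.55
position: [0.4304, 0.1879, 0.2222]
tool_rot: [0.991, 0.131, 0.0, -0.0]
ft_force: [0.4, -0.3, -0.9]
grip_width: 0.0136
grip_force: 40.0
```

Emit:
{"op": "apply_moves", "data": {"series": [{"offset": [0,-0.4,0],"rot": [0,0,0]},{"offset": [0,-1.2,0],"rot": [0,0,0]},{"offset": [0,-2.4,0],"rot": [0,0,0]},{"offset": [0,-4,0],"rot": [0,0,0]},{"offset": [0,-6,0],"rot": [0,0,0]},{"offset": [0,-8,0],"rot": [0,0,0]},{"offset": [0,-10,0],"rot": [0,0,0]},{"offset": [0,-12,0],"rot": [0,0,0]},{"offset": [0,-14,0],"rot": [0,0,0]},{"offset": [0,-16,0],"rot": [0,0,0]},{"offset": [0,-18,0],"rot": [0,0,0]},{"offset": [0,-20,0],"rot": [0,0,0]},{"offset": [0,-22,0],"rot": [0,0,0]},{"offset": [0,-24,0],"rot": [0,0,0]},{"offset": [0,-25.6,0],"rot": [0,0,0]},{"offset": [0,-26.8,0],"rot": [0,0,0]},{"offset": [0,-27.6,0],"rot": [0,0,0]},{"offset": [0,-28,0],"rot": [0,0,0]},{"offset": [0,-28,0],"rot": [0,0,0]}]}}

```text
time: 19.45
position: [0.4306, -0.0924, 0.2218]
tool_rot: [0.991, 0.13, 0.0, -0.0]
ft_force: [0.4, 0.1, -1.4]
grip_width: 0.0137
grip_force: 40.0
```

Emit:
{"op": "apply_moves", "data": {"series": [{"offset": [0,-0.4,0],"rot": [0,0,0]},{"offset": [0,-1.2,0],"rot": [0,0,0]},{"offset": [0,-2.4,0],"rot": [0,0,0]},{"offset": [0,-3.9,0],"rot": [0,0,0]},{"offset": [0,-5.5,0],"rot": [0,0,0]},{"offset": [0,-7.1,0],"rot": [0,0,0]},{"offset": [0,-8.7,0],"rot": [0,0,0]},{"offset": [0,-10,0],"rot": [0,0,0]},{"offset": [0,-11,0],"rot": [0,0,0]},{"offset": [0,-11.6,0],"rot": [0,0,0]},{"offset": [0,-11.9,0],"rot": [0,0,0]},{"offset": [0,-11.9,0],"rot": [0,0,0]},{"offset": [0,-11.9,0],"rot": [0,0,0]}]}}

```text
time: 20.75
position: [0.4305, -0.2106, 0.2218]
tool_rot: [0.991, 0.131, -0.0, -0.001]
ft_force: [0.9, 0.2, -2.1]
grip_width: 0.0135
grip_force: 40.0
```

```bash
python3 -c "
from st import *
st(qs=('teapot','mouth','hinge','tab_tip','tray','tray_grip','tray_lip','tea_ball'))
print(Rn.from_quat(get_obs()['tool_rot']).as_matrix().round(3))"
```

```text
20.75 [ 0.4305 -0.2106  0.2218] f [ 0.9  0.2 -2.1] w 0.0134957760560145 g 39.95144046843052
wrist tray [ 0.465 -0.196  0.198] 0.94
wrist tray_grip [ 0.434 -0.21   0.245] 0.73
wrist tray_lip [ 0.538 -0.182  0.198] 0.66
wrist tea_ball [ 0.498 -0.203  0.22 ] 0.76
top teapot [ 0.542 -0.186  0.002] 0.83
top mouth [ 0.538 -0.184  0.113] 0.55
top hinge [ 0.572 -0.173  0.116] 0.59
top tab_tip [ 0.594 -0.167  0.08 ] 0.75
top tray [ 0.468 -0.203  0.202] 0.62
top tray_lip [ 0.535 -0.176  0.201] 0.69
top tea_ball [ 0.489 -0.201  0.222] 0.86
side teapot [ 0.536 -0.186 -0.001] 0.9
side mouth [ 0.539 -0.181  0.112] 0.65
side tab_tip [ 0.597 -0.171  0.079] 0.67
side tray [ 0.466 -0.203  0.199] 0.78
side tray_grip [ 0.428 -0.215  0.248] 0.63
side tray_lip [ 0.539 -0.186  0.2  ] 0.64
side tea_ball [ 0.498 -0.203  0.224] 0.76
[[ 0.966  0.259  0.   ]
 [ 0.259 -0.966  0.001]
 [ 0.    -0.001 -1.   ]]
```

The lip is at about (0.538,-0.182,0.200), right over the mouth. I'll lower it 5.9 cm.

Emit:
{"op": "apply_moves", "data": {"series": [{"offset": [0,0,-0.3],"rot": [0,0,0]},{"offset": [0,0,-0.8],"rot": [0,0,0]},{"offset": [0,0,-1.4],"rot": [0,0,0]},{"offset": [0,0,-2.1],"rot": [0,0,0]},{"offset": [0,0,-2.8],"rot": [0,0,0]},{"offset": [0,0,-3.5],"rot": [0,0,0]},{"offset": [0,0,-4.2],"rot": [0,0,0]},{"offset": [0,0,-4.8],"rot": [0,0,0]},{"offset": [0,0,-5.3],"rot": [0,0,0]},{"offset": [0,0,-5.7],"rot": [0,0,0]},{"offset": [0,0,-5.9],"rot": [0,0,0]},{"offset": [0,0,-5.9],"rot": [0,0,0]},{"offset": [0,0,-5.9],"rot": [0,0,0]},{"offset": [0,0,-5.9],"rot": [0,0,0]},{"offset": [0,0,-5.9],"rot": [0,0,0]},{"offset": [0,0,-5.9],"rot": [0,0,0]}]}}

```text
time: 23.7
position: [0.4308, -0.2112, 0.163]
tool_rot: [0.991, 0.131, 0.0, -0.0]
ft_force: [0.7, -0.0, -1.0]
grip_width: 0.0141
grip_force: 40.0
```

```bash
python3 -c "
from st import *
st(qs=('teapot','mouth','tray','tray_grip','tray_lip','tea_ball','sugar_bowl'))
a=vision.camera('side')[110:250,260:460]; b=vision.camera('top')[150:290,280:480]
cv2.imwrite('pics/f.png',cv2.resize(np.vstack([a,b]),None,fx=2.1,fy=2.1,interpolation=cv2.INTER_CUBIC)[:,:,::-1])"
```

```text
23.7 [ 0.4308 -0.2112  0.163 ] f [ 0.7 -0.  -1. ] w 0.014064696060092386 g 39.95150956325233
wrist mouth [ 0.539 -0.183  0.11 ] 0.96
wrist tray [ 0.512 -0.401  0.002] 0.15
wrist tray_grip [ 0.431 -0.212  0.186] 0.98
wrist tray_lip [ 0.536 -0.182  0.141] 0.93
wrist tea_ball [ 0.492 -0.206  0.165] 0.72
wrist sugar_bowl [ 0.495 -0.192  0.164] 0.46
top teapot [ 0.54  -0.186 -0.003] 0.57
top mouth [ 0.537 -0.183  0.116] 0.75
top tray [ 0.47  -0.203  0.141] 0.82
top tray_grip [ 0.435 -0.21   0.187] 0.93
top tray_lip [ 0.535 -0.18   0.14 ] 0.98
top tea_ball [ 0.508 -0.394  0.002] 0.7
top sugar_bowl [ 0.673 -0.004 -0.002] 0.71
side teapot [ 0.536 -0.186  0.002] 0.81
side mouth [ 0.541 -0.178  0.112] 0.86
side tray [ 0.467 -0.203  0.138] 0.59
side tray_grip [ 0.43  -0.215  0.184] 0.95
side tray_lip [ 0.539 -0.184  0.142] 0.6
side tea_ball [ 0.495 -0.206  0.167] 0.49
side sugar_bowl [ 0.676 -0.006 -0.002] 0.65
```

View pics/f.png

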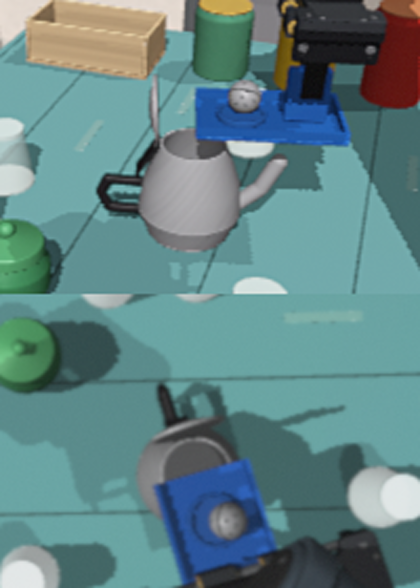

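Both views show the tray level with the ball in its pocket, the lip over the middle of the mouth about 3 cm up, and the lid standing open and clear. I'm handing in.

```bash
python3 -c "
from h import *
print(hand_in())"
```

```text
the job is handed in; nothing more can be done
None
```

The job is handed in, with no verdict returned: the lid stands open at about 1.55 rad, and the arm is holding the tray level with the ball in its pocket, its lip about 3 cm above the mouth and within about 2 mm of its centre.

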